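# Clamp a round soap stick in the stamping jig

### The job

Load the pink soap stick into the stamping jig: lay it gently in the V-groove and, with the clamp strap still open, push it along until it is home against the red depth stop, without shifting the stop from where it is set. Then swing the yellow clamp strap fully over to its end so that its sprung shoe holds the soap down, and let go. Leave the other soaps and things where they are.

Things in the scene. Friction and masses are not known exactly. Their poses are not given: they have to be found in the camera images.
- soap_center (a point): centre of the pink soap stick, a round bar 44 mm in diameter and 110 mm long, about 0.18 kg; its x axis lies along the stick (both ends alike). It starts in one of the three places of the wooden rack, its axis 32 mm above the table.
- jig: fixed stamping jig on a blue base plate 12 mm thick; origin on the table below the V-groove's middle, x along the groove towards the stop, z up. The 90 degree aluminium groove is 170 mm long (x -85 to 85 mm), its upper edges at z 43 mm, y +-19 mm. The soap centred in it has its axis at y 0, z 55 mm, its top at z 77 mm; the groove is polished: sliding it along takes about 1 N.
- stop_bracket (a point): fixed dark bracket (jig x 112 mm, z 55 mm) that holds the depth stop's rod. The red stop, a disc 28 mm across on the groove's axis, faces -x; its face is set anywhere from jig x 58 to 82 mm and is not measured: it must be felt or seen. Friction holds it: more than about 12 N shifts it, and it must not shift by more than 4 mm.
- strap (a joint): angle of the clamp strap about its upright pivot: 0 fully closed (at its end stop, straight across the groove), positive open, swung towards the jig's -x end; starts at 1.6 to 2.1. At angle a the knob is at jig x = -140 sin(a), y = 85 - 140 cos(a) mm. Stays where left (1 N at the knob moves it).
- shoe (a point): underside of the sprung rubber shoe (24 mm across) below the strap, 85 mm from the pivot, 74 mm above the table when free. Once the strap is below about 0.65 the shoe rides up 3 mm onto the soap and bears on it with about 5 N; the knob then takes 2 to 5 N.
- strap_knob (a point): middle of the black upright knob at the strap's free end, a cylinder 20 mm in diameter standing on the strap from 100 to 145 mm above the table; this point is at half its height (122.5 mm). The strap is a yellow flat bar 24 mm wide, from 94 to 100 mm above the table.
- strap_pivot (a point): the strap's pivot on its steel post (18 mm thick), at jig x 0, y 85 mm, 94 mm above the table
- rack: fixed wooden rack, a board 170 x 270 mm, 10 mm thick, origin on the table under its centre; three places at y -85, 0, 85 mm for soap sticks lying along its x axis, each between two ridges 6 mm high, 33 mm apart inside
- soap_green_center (a point): centre of the green soap stick (44 mm across, 110 mm long) in the rack, to be left alone
- soap_cream_center (a point): centre of the cream soap stick (44 mm across, 110 mm long) in the rack, to be left alone
- bar_a: lilac soap bar 75 x 50 x 26 mm, origin under its centre; leave alone
- bar_b: peach soap bar 75 x 50 x 26 mm, origin under its centre; leave alone
- stamp: upright wooden hand stamp 44 mm across, 84 mm tall, origin under its centre; leave alone
- spray: clear bottle 56 mm across, 150 mm tall, origin under its centre; leave alone
- scraper: scraper 200 mm long lying along its x axis; leave alone
Mind the look-alikes: they are no part of the job. What is shaped like the part that bears soap_center but purple is not meant.

How it is judged:
On the way:
1. the pink soap lies centred in the V-groove and is pushed against the depth stop (over 0.3 N), the strap still open (y of soap_center in the frame of jig between -0.002 and 0.002 m and z of soap_center in the frame of jig between 0.052 and 0.0575 m and angle between the x axis of soap_center and the x axis of jig, either way round below 0.05 rad and contact force between soap and stop_pad above 0.3 N and value of joint strap above 0.9 rad), for 0.1 s.
At the end, for the whole second after the job is handed in: the pink soap rests in the V-groove (axis within 2 mm sideways, within 3 mm of its seated height, aligned within 3 degrees), within 2.5 mm of the depth stop; the strap is within 4 degrees of fully closed and its shoe bears on the soap with more than 2 N; all at rest and released (y of soap_center in the frame of jig between -0.002 and 0.002 m and z of soap_center in the frame of jig between 0.052 and 0.0575 m and angle between the x axis of soap_center and the x axis of jig, either way round below 0.05 rad and distance between soap_center and stop_pad below 0.0605 m and value of joint strap below 0.07 rad and contact force between shoe and soap above 2 N and linear speed of soap below 0.01 m/s and velocity of joint strap below 0.05 rad/s and contact force between the fingers and soap below 0.1 N); the robot touches nothing.
It fails at once if the depth stop is shifted by more than 4 mm (distance of stop_pad from where it was at the start of the episode above 0.004 m).
It fails at once if the soap is dropped or pressed hard into the jig (over 40 N) (contact force between soap and jig above 40 N).
It fails at once if one of the other things on the table is moved by more than 25 mm (distance of any of soap_green_center, soap_cream_center, bar_a, bar_b, stamp, spray, scraper from where it was at the start of the episode above 0.025 m).
It also fails if it takes over 72 s, if anything falls off the work surface, if the arm or the gripper's body presses on something with over 40 N, if the wrist force passes 120 N, or if a joint passes its speed limit or range.

### The arm

A 7-joint arm with a two-finger parallel gripper is mounted at the origin on the work surface. World frame = base frame: x ahead of the robot, y to its left, z up, the work surface at z = 0. Lengths are in m, angles in rad, forces in N, time in s.
With the tool pointing down it reaches from about 0.425 to 0.875 m from the base axis. Payload 9.9 kg.
Tool frame: the origin (TCP) lies at the very end of the fingers, on their centre line; the grasp point (between the pads) lies 19 mm behind it; z points along the fingers, y is the direction in which the jaws open and shut (so a half turn about z gives the same grasp; the last joint's range is limited). The gripper opens to 85 mm and grips with 20 to 120 N. Pads are 22 mm wide; open, the fingers measure 114 mm over their backs; the gripper's body (76 mm by 85 mm) begins 54 mm behind the grasp point. The pads swing forward as they close: fully open they stand 13 mm farther back than shut.
Start: joints at [-1.343, 0.576, 0.025, 1.437, -0.015, 1.129, -0.057], TCP at [0.207, 0.642, 0.231] pointing down, gripper open.
Joint ranges: [-2.76, 2.76], [-0.34, 2.15], [-1.52, 1.57], [0.19, 2.46], [-1.09, 4.23], [0.17, 1.99], [-2.82, 2.82]. Speed limits (rad/s): [2.22, 2.22, 3.01, 3.01, 3.14, 3.14, 3.14].

### API

Orientations are given as a unit quaternion [w, x, y, z].
In Python, from rig import robot, get_image, camera_info, job_done, recognise gives the robot as it stands.
- The arm moves only by the shell command python3 -m creep 'ROWS'. ROWS is text: rows parted by semicolons, each of 7 numbers parted by spaces: the gripper command: -1 is fully open, 1 is shut, values between are in proportion, then the shift along the tool's x, y, z scaled (see below), then the turn, a rotation vector about the tool's x, y, z scaled (see below). A call has 1 to 10 rows; each row shifts and turns the commanded pose from where the row before left it, along the tool's axes as they then stand; what a row does not reach is not made up. The controller multiplies each number of a shift by 0.25 m and each number of a turn by 360 degrees. A row lasts 1/12 s, in which the tool goes at most 41.7 mm and 7.16 degrees, less where a joint would pass 70% of its speed; a pose out of reach is approached as far as the arm can. A call with a number of a shift or a turn outside -1 to 1 is refused whole. A call with a gripper value outside its range is refused whole. The fingers move at their own pace and stop on an object; the grip force is fixed at half the most. Time passes only in rows, so rows that do not move let the fingers close. It gives the time, the measured TCP pose, the force and the opening at its end, in the units of the state.
- robot.state(): the state, without advancing time (a new reading comes with each control period).
- get_image(name): name is "side" or "top" or "wrist"; returns (picture, depth): 420x560x3 uint8, blue, green, red; 420x560 float32, m along the optical axis (not along the pixel's ray), 0 where there is no reading.
- camera_info(name): a dict with "camera_matrix" (3x3 intrinsics, pixels), "R" (3x3) and "t" (3): a world point X has camera coordinates R X + t. Camera axes: x right, y down, z forward; pixel columns grow to the right and rows downward; lengths in m; the calibration is good to about 2 mm. A picture is of the moment at which its call begins: read the wrist's pose just before it. camera_info takes no time and is no camera call; for the wrist camera it gives the pose at the moment of the call.
- job_done(): hands the job in, once; it reports no verdict.
Trained networks look in the newest picture that a camera, given by its name, has taken for a name from the list of things; names that differ only in an ending like _2 or _b are one class to them, and where a whole thing is asked for, a point or a joint stands for the part that bears it (a point fixed in the world has none). Each returns a list of dicts, best first, with "confidence" (0 to 1); they miss things now and then, are a little off and sometimes report something else, mostly with a low value. They report only what shows in the picture. A call takes as long as a camera call. They do not tell look-alikes from the thing itself.
- recognise(camera, label): "point" ([x, y, z] in m, in the coordinates of the camera as it stood for that picture, good to about 4 mm: the middle of the surface that is visible of it).
The state is a dict: "time_s": time; "joint_positions": joint angles; "joint_velocities": joint speeds; "tau": joint torques, N m; "tcp_pos": TCP position; "tcp_rot": TCP orientation; "wrist_force": force on the tool from outside, world axes, zero at the start; "moment": the same for the moment, N m; "gripper_width": opening from 0.0 (shut) to 1.0 (fully open).
Only numpy, scipy, OpenCV 4.12 (cv2) and the standard library are available. Lean on these libraries where they do the work, as an engineer would, in place of code of your own. Each camera call takes 0.05 s, during which the arm holds its last target. There are 200 camera calls.

## Working session

There is one attempt and no reset: what is moved stays moved. The work goes in short steps, Python scripts to look and compute and a shell command to move; the robot and the scene stay as the last step left them, time stands still between calls to the robot, and variables do not carry over. Pictures are saved under pics/ and viewed, about 8 in all and at most 12, crops included, and the job is handed in when it is done.

```bash
ls; mkdir -p pics; python3 - <<'E'
from rig import *
import cv2,numpy as np
s=robot.state();print({k:np.round(v,3).tolist() for k,v in s.items()})
for c in ("top","side"):
    p,d=get_image(c);cv2.imwrite(f"pics/{c}0.png",p);np.savez(f"pics/{c}0.npz",p=p,d=d)
    i=camera_info(c);R=np.array(i["R"]);t=np.array(i["t"]);print(c,np.round(-R.T@t,3),np.round(R[2],2))
    for l in ["soap_center","jig","stop_bracket","strap","shoe","strap_knob","strap_pivot","rack","soap_green_center"]:
        for r in recognise(c,l)[:3]:
            print(l,round(r["confidence"],2),np.round(R.T@(np.array(r["point"])-t),3))
print(robot.state()["time_s"])
E
```

```text
pics
{'time_s': 0.0, 'joint_positions': [-1.343, 0.577, 0.025, 1.438, -0.015, 1.129, -0.057], 'joint_velocities': [0.002, -0.002, 0.001, -0.003, 0.001, 0.002, 0.001], 'tau': [0.0, -76.576, 2.251, -28.597, 0.015, 0.013, -0.0], 'tcp_pos': [0.207, 0.642, 0.23], 'tcp_rot': [-0.0, 0.155, 0.988, -0.001], 'wrist_force': [-0.316, -0.335, -0.641], 'moment': [-0.021, -0.05, -0.02], 'gripper_width': 1.001}
top [ 0.307 -0.016  1.275] [ 0.18  0.   -0.98]
soap_center 0.9 [ 0.276 -0.266  0.04 ]
soap_center 0.61 [ 0.345 -0.108  0.041]
soap_center 0.56 [ 0.538 -0.235  0.05 ]
jig 0.81 [0.58  0.098 0.01 ]
stop_bracket 0.93 [0.582 0.102 0.01 ]
strap 0.66 [0.523 0.182 0.1  ]
shoe 0.44 [0.587 0.098 0.01 ]
strap_knob 0.76 [0.524 0.179 0.102]
strap_pivot 0.94 [0.521 0.181 0.098]
rack 0.86 [ 0.538 -0.223  0.002]
rack 0.18 [ 0.74  -0.166  0.023]
soap_green_center 0.77 [ 0.516 -0.153  0.053]
soap_green_center 0.54 [ 0.541 -0.319  0.052]
soap_green_center 0.28 [ 0.638 -0.444  0.098]
side [ 0.159 -0.84   1.143] [ 0.27  0.6  -0.75]
soap_center 0.91 [ 0.343 -0.118  0.037]
soap_center 0.86 [ 0.275 -0.274  0.038]
soap_center 0.65 [ 0.532 -0.243  0.054]
jig 0.73 [ 0.512 -0.164  0.047]
jig 0.71 [0.585 0.078 0.022]
stop_bracket 0.85 [0.585 0.076 0.028]
strap 0.74 [0.518 0.18  0.1  ]
shoe 0.57 [0.503 0.439 0.002]
strap_knob 0.84 [0.515 0.186 0.101]
strap_knob 0.73 [0.505 0.437 0.001]
strap_knob 0.59 [ 0.639 -0.47   0.093]
strap_pivot 0.73 [0.519 0.182 0.101]
rack 0.55 [ 0.532 -0.264  0.006]
soap_green_center 0.71 [ 0.514 -0.167  0.048]
1.0
```

View pics/top0.png

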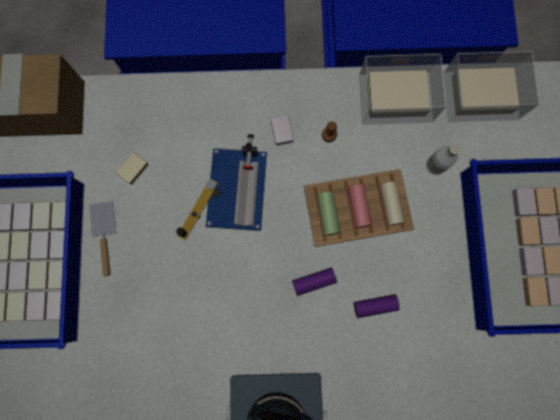

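View pics/side0.png

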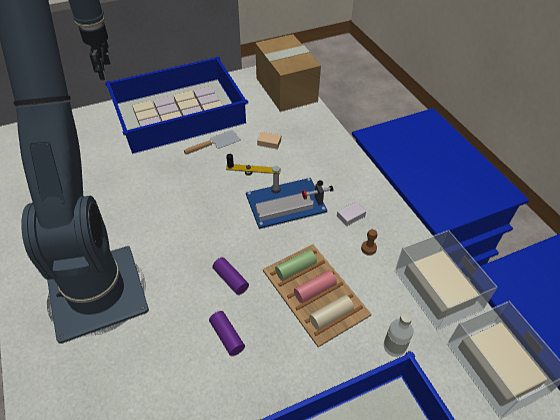

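```bash
cat > h.py <<'E'
import cv2,numpy as np
from rig import camera_info
def cloud(c,d):
    i=camera_info(c);K=np.array(i["camera_matrix"]);R=np.array(i["R"]);t=np.array(i["t"])
    v,u=np.mgrid[:d.shape[0],:d.shape[1]]
    P=np.stack([(u-K[0,2])/K[0,0]*d,(v-K[1,2])/K[1,1]*d,d],-1)
    return (P-t)@R
def rect(P):
    (c,s,a)=cv2.minAreaRect((P[:,:2]*1000).astype(np.float32)); return np.round(c,1),np.round(s,1),round(a,1)
E
python3 - <<'E'
from h import *
for c in ("top","side"):
    z=np.load(f"pics/{c}0.npz");p,d=z["p"],z["d"];W=cloud(c,d);hsv=cv2.cvtColor(p,cv2.COLOR_BGR2HSV)
    H,S,V=[hsv[...,k].astype(int) for k in range(3)];X,Y,Z=W[...,0],W[...,1],W[...,2]
    box=lambda x0,x1,y0,y1:(X>x0)&(X<x1)&(Y>y0)&(Y<y1)&(d>0)
    J=box(.4,.75,0,.32);K=box(.4,.7,-.4,-.08)
    ms={"plate":J&(abs(H-110)<12)&(S>120)&(Z<.03)&(Z>.0),
    "groove":J&(S<70)&(Z>.025)&(Z<.06),
    "yellow":J&(abs(H-23)<6)&(S>150)&(Z>.07),
    "red":J&((H<6)|(H>174))&(S>140)&(Z>.02),
    "black":J&(V<60)&(Z>.11),"bracket":J&(V<60)&(Z>.03)&(X>.58),
    "pink":K&((H<5)|(H>165))&(S>80)&(Z>.035)}
    for k,m in ms.items():
        m=cv2.morphologyEx(m.astype(np.uint8),cv2.MORPH_OPEN,np.ones((2,2)))>0
        if m.sum()>3:
            Q=W[m];print(c,k,m.sum(),rect(Q),"mean",np.round(Q.mean(0)*1000,1),"zmax",round(np.percentile(Q[:,2],95)*1000))
E
```

```text
top plate 2352 (array([504.9,  81.3]), array([407.5, 169.3]), 3.5) mean [594.6  99.3  20.6] zmax 16
top groove 1096 (array([515.5,  74.6]), array([437. , 126.8]), 7.2) mean [577.   60.3  39.2] zmax 46
top yellow 335 (array([519.8, 183.9]), array([ 23.2, 142.4]), 61.6) mean [522.2 179.9  98.2] zmax 104
top red 21 (array([641.6,  52.9]), array([18.5,  2.6]), 82.8) mean [641.5  53.4  58.9] zmax 69
top black 65 (array([465.7, 212.2]), array([14.5, 15.1]), 9.5) mean [464.3 211.4 131.8] zmax 147
top bracket 165 (array([511.1,  73.9]), array([426.4, 131.5]), 6.5) mean [670.6  61.9  66. ] zmax 95
top pink 550 (array([ 427.3, -162.7]), array([ 99.8, 367.1]), 54.6) mean [ 534.8 -236.    50.9] zmax 56
side plate 1316 (array([ 454.2, -352.8]), array([1113. ,  245.6]), 71.2) mean [597.7  84.4  16.5] zmax 18
side groove 864 (array([ 372. , -314.3]), array([1112.9,  221.5]), 56.6) mean [589.3  57.5  37.1] zmax 48
side yellow 225 (array([608. , 173.5]), array([116.3, 292.3]), 55.0) mean [531.4 175.3  99. ] zmax 105
side red 25 (array([647.1,  54. ]), array([33.3, 12.3]), 53.7) mean [646.2  50.3  59.8] zmax 70
side black 72 (array([501.7, 284.2]), array([174.6,  17.2]), 66.9) mean [474.9 223.2 116. ] zmax 148
side bracket 110 (array([ 447.8, -352.7]), array([1132.1,   52.3]), 56.7) mean [695.8  37.6  63.2] zmax 95
side pink 573 (array([ 348.9, -498.7]), array([775.1, 101.6]), 53.4) mean [ 533.8 -253.    60.6] zmax 56
```

```bash
cat >> h.py <<'E'
def masks(p,d,W,jb=(.4,.75,0,.32),kb=(.4,.7,-.4,-.08)):
    hsv=cv2.cvtColor(p,cv2.COLOR_BGR2HSV)
    H,S,V=[hsv[...,k].astype(int) for k in range(3)];X,Y,Z=W[...,0],W[...,1],W[...,2]
    box=lambda x0,x1,y0,y1:(X>x0)&(X<x1)&(Y>y0)&(Y<y1)&(d>0)
    J=box(*jb);K=box(*kb)
    return {"plate":J&(abs(H-110)<12)&(S>120)&(Z<.03)&(Z>.0),
    "groove":J&(S<70)&(Z>.025)&(Z<.05)&(V>90),
    "yellow":J&(abs(H-23)<6)&(S>150)&(Z>.085)&(Z<.11),
    "red":J&((H<6)|(H>174))&(S>140)&(Z>.02),
    "black":J&(V<60)&(Z>.11),
    "pink":(J|K)&((H<5)|(H>165))&(S>80)&(Z>.035)}
def report(c,p,d,names=None):
    W=cloud(c,d)
    for k,m in masks(p,d,W).items():
        if names and k not in names: continue
        n,l,st,_=cv2.connectedComponentsWithStats(m.astype(np.uint8))
        if n<2: continue
        m=l==1+np.argmax(st[1:,4]); Q=W[m]
        print(c,k,m.sum(),rect(Q),"mean",np.round(Q.mean(0)*1000,1),"z95",round(np.percentile(Q[:,2],95)*1000,1))
E
python3 - <<'E'
from h import *
for c in ("top","side"):
    z=np.load(f"pics/{c}0.npz");report(c,z["p"],z["d"])
E
```

```text
top plate 2369 (array([598.8,  90. ]), array([144.2, 217.1]), 84.0) mean [599.4 102.5  12. ] z95 16.1
top groove 839 (array([581.8,  62.8]), array([ 46.7, 168.7]), 84.1) mean [573.7  63.2  35.9] z95 44.1
top yellow 323 (array([526.1, 180.7]), array([ 22. , 125.9]), 60.7) mean [528.3 180.1  99.8] z95 103.7
top red 21 (array([643.3,  55.1]), array([18.7,  5.1]), 83.8) mean [642.6  55.6  64.8] z95 71.1
top black 65 (array([466.9, 213.9]), array([16.2, 16.6]), 44.7) mean [465.9 212.6 138.2] z95 147.2
top pink 568 (array([ 536.7, -235.5]), array([109.6,  40.2]), 8.3) mean [ 537.2 -233.8   49.3] z95 56.2
side plate 1331 (array([600.1,  89.8]), array([155.4, 219.9]), 84.6) mean [598.2  92.4  12.7] z95 17.0
side groove 687 (array([581.8,  61.4]), array([ 54.4, 171.9]), 85.3) mean [576.5  61.3  35.8] z95 44.4
side yellow 220 (array([522.3, 186.1]), array([ 32.7, 144.8]), 62.4) mean [525.4 182.  101.1] z95 104.9
side red 27 (array([644.2,  53.6]), array([25.6,  7.8]), 81.2) mean [643.8  52.   62.4] z95 70.3
side black 74 (array([469., 213.]), array([18.5, 18.5]), 79.6) mean [468.3 210.9 132.2] z95 148.4
side pink 583 (array([ 537.3, -238.3]), array([112.2,  45.8]), 6.8) mean [ 536.7 -242.9   48.9] z95 56.0
```

```bash
cat >> h.py <<'E'
from rig import robot
def need(pos=None,yaw=None,rel=True):
    "remaining shift (tool axes, units of .25 m) at present yaw, and at target yaw; turn in units of 360deg; mm"
    from scipy.spatial.transform import Rotation as Ro
    s=robot.state();w,x,y,z=s["tcp_rot"];R=Ro.from_quat([x,y,z,w]).as_matrix()
    cy=np.degrees(np.arctan2(R[1,0],R[0,0]))
    print("t",round(s["time_s"],2),"tcp",np.round(np.array(s["tcp_pos"])*1000,1),"yaw",round(cy,2),"zt",np.round(R[:,2],3),"F",np.round(s["wrist_force"],1),"w",round(s["gripper_width"]*85,1),"q7",round(s["joint_positions"][6],2))
    if pos is not None:
        D=np.array(pos)-s["tcp_pos"];print("shift now",np.round(R.T@D/.25,4),"mm",np.round(R.T@D*1000,1))
    if yaw is not None: print("turn z",round(-((yaw-cy+180)%360-180)/360,4))
E
python3 -m creep '-1 0 0 0 0 0 0.0195;-1 0 0 0 0 0 0.0195;-1 0 0 0 0 0 0.0195;-1 0 0 0 0 0 0.0195;-1 0 0 0 0 0 0.0195;-1 0 0 0 0 0 0.0195;-1 0 0 0 0 0 0.0195;-1 0 0 0 0 0 0.0195;-1 0 0 0 0 0 0.0195;-1 0 0 0 0 0 0.0195'
python3 -c "
from h import *;need((.537,-.236,.23),7.5)"
```

```text
time_s: 1.83
tcp_pos: [0.207, 0.6425, 0.2313]
tcp_rot: [-0.0, 0.697, 0.717, -0.0]
wrist_force: [0.6, 0.0, -0.4]
gripper_width: 1.0
t 1.83 tcp [207.  642.5 231.3] yaw 91.59 zt [-0.  0. -1.] F [ 0.6  0.  -0.4] w 85.0 q7 -1.11
shift now [-3.5492  1.2219  0.005 ] mm [-887.3  305.5    1.3]
turn z 0.2336
```

```bash

python3 -m creep '-1 0 0 0 0 0 0.0195;-1 0 0 0 0 0 0.0195;-1 0 0 0 0 0 0.0195;-1 0 0 0 0 0 0.0195;-1 0 0 0 0 0 0.0195;-1 0 0 0 0 0 0.0195;-1 0 0 0 0 0 0.0195;-1 0 0 0 0 0 0.0195;-1 0 0 0 0 0 0.0195;-1 0 0 0 0 0 0.0195' >/dev/null
python3 -m creep '-1 0 0 0 0 0 0.0195;-1 0 0 0 0 0 0.0195;-1 0.16 0 0 0 0 0;-1 0.16 0 0 0 0 0;-1 0.16 0 0 0 0 0;-1 0.16 0 0 0 0 0;-1 0.16 0 0 0 0 0;-1 0 0.16 0 0 0 0;-1 0 0.16 0 0 0 0;-1 0 0.16 0 0 0 0' >/dev/null
python3 -m creep '-1 0 0.16 0 0 0 0;-1 0 0.16 0 0 0 0;-1 0 0.16 0 0 0 0;-1 0 0.16 0 0 0 0;-1 0 0.16 0 0 0 0;-1 0 0.16 0 0 0 0;-1 0 0.16 0 0 0 0;-1 0 0.16 0 0 0 0;-1 0 0.16 0 0 0 0;-1 0 0.16 0 0 0 0'
python3 -c "
from h import *;need((.537,-.236,.23),7.5)"
```

```text
time_s: 4.33
tcp_pos: [0.4748, 0.1523, 0.2315]
tcp_rot: [-0.0, 0.998, 0.067, 0.0]
wrist_force: [1.7, 0.6, -0.7]
gripper_width: 0.999
t 4.33 tcp [474.8 152.3 231.5] yaw 7.73 zt [ 0.     0.001 -1.   ] F [ 1.7  0.6 -0.7] w 84.9 q7 -1.44
shift now [0.0376 1.5725 0.0054] mm [  9.4 393.1   1.3]
turn z 0.0006
```

```bash

python3 -m creep '-0.5 0.0038 0.157 0 0 0 0;-0.5 0.0038 0.157 0 0 0 0;-0.5 0.0038 0.157 0 0 0 0;-0.5 0.0038 0.157 0 0 0 0;-0.5 0.0038 0.157 0 0 0 0;-0.5 0.0038 0.157 0 0 0 0;-0.5 0.0038 0.157 0 0 0 0;-0.5 0.0038 0.157 0 0 0 0;-0.5 0.0038 0.157 0 0 0 0;-0.5 0.0038 0.157 0 0 0 0' >/dev/null
python3 -m creep '-0.5 0 0 0.05 0 0 0;-0.5 0 0 0 0 0 0;-0.5 0 0 0 0 0 0'
python3 - <<'E'
from h import *
from rig import get_image
p,d=get_image("wrist");cv2.imwrite("pics/w1.png",p);report("wrist",p,d,["pink"]);need((.537,-.236,.019),7.5)
E
```

```text
time_s: 5.42
tcp_pos: [0.5365, -0.2336, 0.2183]
tcp_rot: [-0.0, 0.998, 0.067, -0.001]
wrist_force: [-0.2, 0.2, 0.3]
gripper_width: 0.749
wrist pink 3473 (array([ 538.2, -233.9]), array([109.8,  42.6]), 8.2) mean [ 539.6 -233.7   48.8] z95 53.5
t 5.47 tcp [ 536.9 -232.9  218.8] yaw 7.74 zt [-0.     0.001 -1.   ] F [0.5 0.5 0.2] w 63.2 q7 -0.69
shift now [-0.0012  0.0133  0.7991] mm [ -0.3   3.3 199.8]
turn z 0.0007
```

View pics/w1.png

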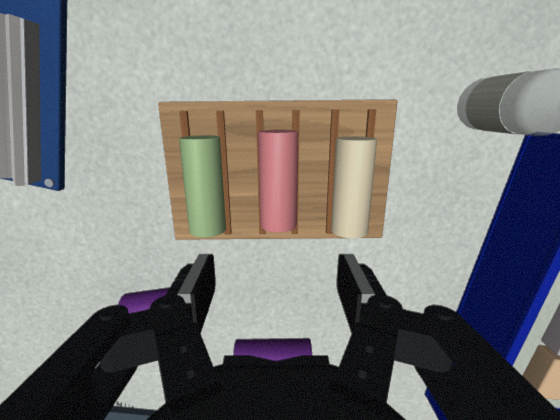

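```bash

python3 -m creep '-0.5 0.004 0.006 0.13 0 0 0;-0.5 0 0 0.13 0 0 0;-0.5 0 0 0.13 0 0 0;-0.5 0 0 0.13 0 0 0;-0.5 0 0 0.13 0 0 0;-0.5 0 0 0.08 0 0 0;-0.5 0 0 0.04 0 0 0;-0.5 0 0 0.03 0 0 0;-0.5 0 0 0 0 0 0;-0.5 0 0 0 0 0 0'
python3 -m creep '-0.2 0 0 0 0 0 0;-0.1 0 0 0 0 0 0;0.1 0 0 0 0 0 0;1 0 0 0 0 0 0;1 0 0 0 0 0 0;1 0 0 0 0 0 0;1 0 0 0 0 0 0;1 0 0 0 0 0 0'
python3 -c "
from h import *;need((.557,.065,.16),-6)"
```

```text
time_s: 6.3
tcp_pos: [0.5388, -0.235, 0.0199]
tcp_rot: [0.0, 0.998, 0.067, 0.001]
wrist_force: [0.0, -0.3, -0.4]
gripper_width: 0.747
time_s: 6.97
tcp_pos: [0.5388, -0.2353, 0.0204]
tcp_rot: [0.0, 0.998, 0.067, 0.001]
wrist_force: [-1.2, 1.2, 9.1]
gripper_width: 0.492
t 6.97 tcp [ 538.8 -235.3   20.4] yaw 7.71 zt [ 0.002 -0.    -1.   ] F [-1.2  1.2  9.1] w 41.8 q7 -0.51
shift now [ 0.2345 -1.1804 -0.5587] mm [  58.6 -295.1 -139.7]
turn z 0.0381
```

```bash

python3 -m creep '1 0 0 -0.03 0 0 0;1 0 0 -0.1 0 0 0;1 0 0 -0.13 0 0 0;1 0 0 -0.13 0 0 0;1 0 0 -0.13 0 0 0;1 0 0 -0.04 0 0 0.019;1 0 0 0 0 0 0.019;1 0 0 0 0 0 0'
python3 -c "
from h import *;need((.557,.065,.16),-6)"
```

```text
time_s: 7.63
tcp_pos: [0.5384, -0.235, 0.1602]
tcp_rot: [0.0, 0.998, -0.055, 0.001]
wrist_force: [0.2, 0.4, -3.1]
gripper_width: 0.492
t 7.63 tcp [ 538.4 -235.   160.2] yaw -6.29 zt [ 0.002 -0.    -1.   ] F [ 0.2  0.4 -3.1] w 41.9 q7 -0.83
shift now [-5.7500e-02 -1.2008e+00  7.0000e-04] mm [-1.440e+01 -3.002e+02  2.000e-01]
turn z -0.0008
```

```bash

python3 -m creep '1 -0.02 -0.14 0 0 0 0;1 -0.02 -0.14 0 0 0 0;1 -0.02 -0.14 0 0 0 0;1 0 -0.14 0 0 0 0;1 0 -0.14 0 0 0 0;1 0 -0.10 0 0 0 0;1 0 0 0 0 0 0;1 0 0 0 0 0 0'
python3 - <<'E'
from h import *
from rig import get_image
p,d=get_image("wrist");cv2.imwrite("pics/w2.png",p);np.savez("pics/w2.npz",W=cloud("wrist",d),p=p,d=d);report("wrist",p,d)
need((.557,.065,.16),-6)
E
```

```text
time_s: 8.3
tcp_pos: [0.5437, -0.0327, 0.1583]
tcp_rot: [-0.0, 0.999, -0.049, -0.001]
wrist_force: [-0.3, -1.4, -2.1]
gripper_width: 0.491
wrist plate 15089 (array([603.7, 121.8]), array([ 86.1, 217.6]), 83.6) mean [619.8 126.2  11.4] z95 12.6
wrist groove 9323 (array([581.9,  62.1]), array([ 50. , 170.6]), 84.0) mean [585.5  60.8  35.3] z95 41.9
wrist yellow 2835 (array([527.3, 170.5]), array([ 23. , 165.5]), 67.2) mean [544.2 165.3  98.8] z95 100.3
wrist red 320 (array([644.7,  53.8]), array([25.2,  5.7]), 83.8) mean [644.3  51.8  65. ] z95 68.9
wrist black 11415 (array([551.6,  12.8]), array([32.7, 24.9]), 24.4) mean [554.3  14.9 230.4] z95 249.2
wrist pink 343 (array([645.4,  57.7]), array([33.3,  7.2]), 80.1) mean [644.5  52.1  64.8] z95 68.9
t 8.35 tcp [543.6 -34.5 158.6] yaw -5.76 zt [-0.001 -0.001 -1.   ] F [-0.2 -0.6 -2.3] w 42.0 q7 -1.14
shift now [ 0.0135 -0.4013 -0.0059] mm [   3.4 -100.3   -1.5]
turn z 0.0007
```

View pics/w2.png

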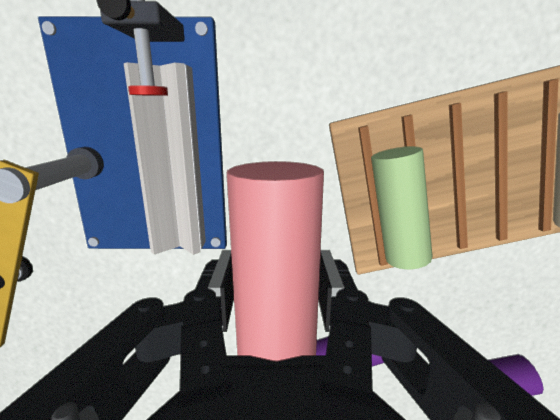

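```bash

python3 -m creep '1 0.0045 -0.134 0 0 0 0;1 0.0045 -0.134 0 0 0 0;1 0.0045 -0.134 0 0 0 0.0007;1 0 0 0 0 0 0;1 0 0 0 0 0 0'
python3 -c "
from h import *;need((.557,.0648,.0434),-6)"
```

```text
time_s: 8.77
tcp_pos: [0.5578, 0.0656, 0.1584]
tcp_rot: [0.0, 0.999, -0.052, -0.0]
wrist_force: [-0.5, -1.6, -2.6]
gripper_width: 0.493
t 8.77 tcp [557.8  65.6 158.4] yaw -6.02 zt [-0.001 -0.    -1.   ] F [-0.5 -1.6 -2.6] w 41.9 q7 -1.31
shift now [-0.0026  0.0035  0.4601] mm [ -0.6   0.9 115. ]
turn z -0.0001
```

```bash

python3 -m creep '1 -0.0026 0.003 0.12 0 0 0;1 0 0 0.12 0 0 0;1 0 0 0.1 0 0 0;1 0 0 0.06 0 0 0;1 0 0 0.024 0 0 0;1 0 0 0 0 0 0;1 0 0 0 0 0 0'
python3 - <<'E'
from h import *
from rig import get_image
p,d=get_image("side");report("side",p,d,["pink"]);p=cv2.resize(p[150:260,220:370],None,fx=5,fy=5);cv2.imwrite("pics/s2.png",p)
need((.557,.0648,.0434),-6)
E
```

```text
time_s: 9.35
tcp_pos: [0.5575, 0.0626, 0.0535]
tcp_rot: [0.0, 0.998, -0.055, 0.0]
wrist_force: [0.2, -0.2, -1.5]
gripper_width: 0.495
side pink 237 (array([526.1,  64.1]), array([55.5, 49.7]), 83.2) mean [523.2  55.9  80. ] z95 89.8
t 9.4 tcp [557.8  63.1  53.9] yaw -6.3 zt [ 0.002 -0.    -1.   ] F [ 0.4 -0.2 -2.1] w 41.7 q7 -1.19
shift now [-0.0042 -0.0065  0.0421] mm [-1.  -1.6 10.5]
turn z -0.0008
```

View pics/s2.png

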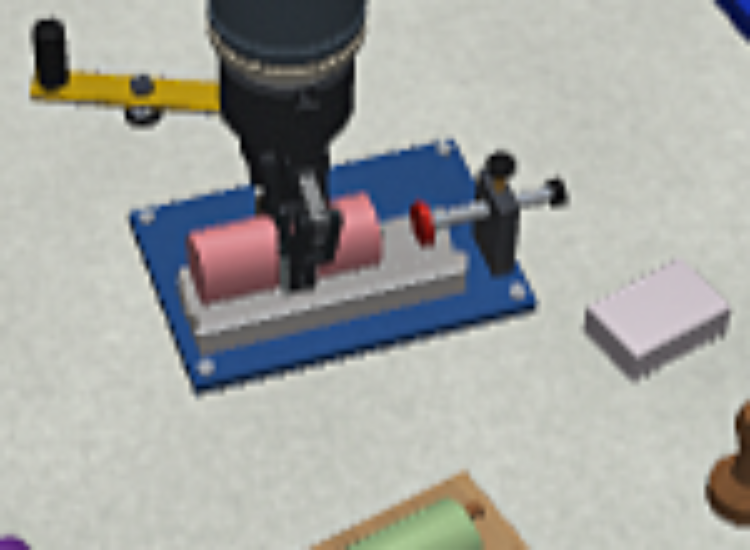

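```bash

python3 -m creep '1 -0.003 -0.005 0.014 0 0 -0.0005;1 0 0 0.012 0 0 0;1 0 0 0 0 0 0;1 0 0 0 0 0 0'
python3 -m creep '1 0 0 0.004 0 0 0;1 0 0 0 0 0 0'
python3 -m creep '1 0 0 0.004 0 0 0;1 0 0 0 0 0 0'
```

```text
time_s: 9.73
tcp_pos: [0.5565, 0.0658, 0.0464]
tcp_rot: [-0.0, 0.999, -0.053, 0.0]
wrist_force: [-0.3, -0.4, -2.2]
gripper_width: 0.495
time_s: 9.9
tcp_pos: [0.5565, 0.0657, 0.0453]
tcp_rot: [0.0, 0.999, -0.053, 0.0]
wrist_force: [0.3, -0.4, -1.5]
gripper_width: 0.494
time_s: 10.07
tcp_pos: [0.5564, 0.0656, 0.0442]
tcp_rot: [0.0, 0.999, -0.053, -0.0]
wrist_force: [-0.5, -0.9, -2.2]
gripper_width: 0.492
```

```bash

python3 -m creep '1 0 0 0.003 0 0 0;1 0 0 0 0 0 0'
python3 -m creep '1 0 0 0.003 0 0 0;1 0 0 0 0 0 0'
```

```text
time_s: 10.23
tcp_pos: [0.5566, 0.0656, 0.0436]
tcp_rot: [-0.0, 0.999, -0.053, 0.0]
wrist_force: [0.0, -0.5, -2.6]
gripper_width: 0.492
time_s: 10.4
tcp_pos: [0.5566, 0.0656, 0.0434]
tcp_rot: [-0.0, 0.999, -0.053, 0.0]
wrist_force: [-1.8, 1.8, 7.5]
gripper_width: 0.495
```

```bash

python3 -m creep '0 0 0 -0.002 0 0 0;-0.1 0 0 0 0 0 0;-0.2 0 0 0 0 0 0;-0.4 0 0 0 0 0 0;-0.5 0 0 0 0 0 0;-0.5 0 0 0 0 0 0'
python3 -m creep '-0.5 0 0 -0.06 0 0 0;-0.5 0 0 -0.13 0 0 0;-0.5 0 0 -0.13 0 0 0;-0.5 0 0 0 0 0 0;-0.5 0 0 0 0 0 0'
python3 - <<'E'
from h import *
from rig import get_image
for c in ("wrist","side"):
    p,d=get_image(c);report(c,p,d,["pink"])
    cv2.imwrite(f"pics/{c}3.png",p)
need((.4775,.0732,.05),-6)
E
```

```text
time_s: 10.9
tcp_pos: [0.5565, 0.0656, 0.0433]
tcp_rot: [0.0, 0.999, -0.053, -0.0]
wrist_force: [0.6, 1.6, 0.4]
gripper_width: 0.748
time_s: 11.32
tcp_pos: [0.5576, 0.0657, 0.1249]
tcp_rot: [-0.0, 0.999, -0.053, 0.002]
wrist_force: [0.8, 0.8, -1.3]
gripper_width: 0.746
wrist pink 6776 (array([554.4,  66.5]), array([ 41.9, 109.8]), 84.3) mean [558.1  66.   69.7] z95 74.6
side pink 502 (array([552.7,  50.9]), array([ 58.8, 109.9]), 82.3) mean [551.7  54.9  70.9] z95 79.6
t 11.42 tcp [556.1  65.9 122.9] yaw -6.03 zt [-0.001  0.    -1.   ] F [-1.1 -0.9 -0.2] w 63.2 q7 -1.27
shift now [-0.3155  0.0043  0.2917] mm [-78.9   1.1  72.9]
turn z -0.0001
```

View pics/wrist3.png

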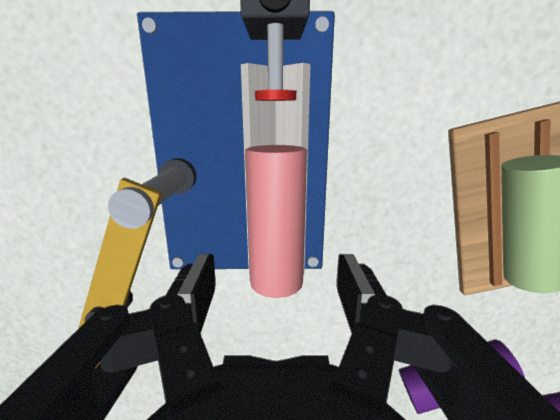

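```bash

python3 -m creep '1 -0.1 0 0 0 0 0;1 -0.1 0 0 0 0 0;1 -0.1 0.004 0 0 0 0;1 0 0 0 0 0 0;1 0 0 0 0 0 0;1 0 0 0 0 0 0;1 0 0 0 0 0 0'
python3 -c "
from h import *;need((.4824,.0727,.047),-6)"
```

```text
time_s: 12.0
tcp_pos: [0.4827, 0.0725, 0.123]
tcp_rot: [0.0, 0.999, -0.053, 0.0]
wrist_force: [0.1, -0.3, 0.4]
gripper_width: 0.003
t 12.0 tcp [482.7  72.5 123. ] yaw -6.05 zt [ 0.    -0.001 -1.   ] F [ 0.1 -0.3  0.4] w 0.3 q7 -1.27
shift now [-0.0013 -0.001   0.3041] mm [-0.3 -0.3 76. ]
turn z -0.0002
```

Descend, then advance most of the way (about 8 mm gap + 25 mm push) in small steps.

```bash

python3 -m creep '1 0 0 0.1 0 0 0;1 0 0 0.1 0 0 0;1 0 0 0.08 0 0 0;1 0 0 0.024 0 0 0;1 0 0 0 0 0 0;1 0 0 0 0 0 0'
python3 -m creep '1 0.016 0 0 0 0 0;1 0.012 0 0 0 0 0;1 0.01 0 0 0 0 0;1 0.01 0 0 0 0 0;1 0.01 0 0 0 0 0;1 0.01 0 0 0 0 0;1 0.01 0 0 0 0 0;1 0.01 0 0 0 0 0;1 0 0 0 0 0 0'
python3 - <<'E'
from h import *
from rig import get_image
for c in ("wrist","side","top"):
    p,d=get_image(c);report(c,p,d,["pink","red"])
    cv2.imwrite(f"pics/{c}4.png",p)
need()
E
```

```text
time_s: 12.5
tcp_pos: [0.4823, 0.072, 0.0475]
tcp_rot: [0.0, 0.999, -0.053, -0.0]
wrist_force: [-0.2, 0.2, -0.0]
gripper_width: -0.001
time_s: 13.25
tcp_pos: [0.5045, 0.0702, 0.0473]
tcp_rot: [0.0, 0.999, -0.053, 0.0]
wrist_force: [-0.5, 1.4, 0.7]
gripper_width: -0.0
wrist red 1 (array([523.5, 180.8]), array([0., 0.]), 0.0) mean [523.5 180.8  78.6] z95 78.6
wrist pink 17992 (array([565.6,  64.9]), array([ 42.3, 111.1]), 84.3) mean [571.5  63.4  71.1] z95 75.6
side red 27 (array([644.6,  52.6]), array([28.6,  5.3]), 83.9) mean [643.6  51.7  62.7] z95 71.0
side pink 451 (array([560.5,  51.2]), array([132. ,  58.8]), 13.2) mean [570.6  51.6  70.4] z95 79.2
top red 21 (array([642.8,  55.6]), array([19. ,  3.9]), 83.8) mean [642.8  56.4  64.1] z95 70.6
top pink 33 (array([643.9,  55.4]), array([24.2,  7.9]), 76.1) mean [643.7  56.5  64.5] z95 71.8
t 13.4 tcp [504.2  69.9  47.3] yaw -6.07 zt [ 0.001 -0.    -1.   ] F [-0.  -0.1 -0.5] w -0.1 q7 -1.15
```

View pics/wrist4.png

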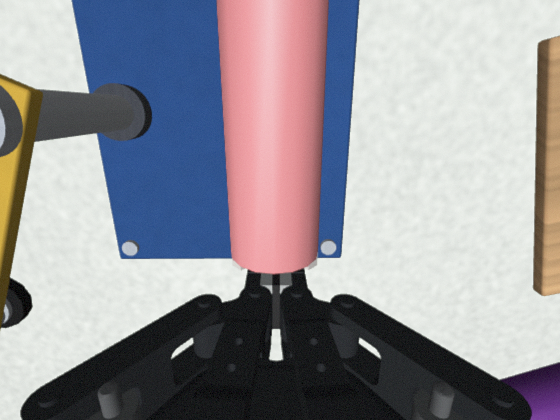

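```bash

python3 -m creep '1 0.01 0 0 0 0 0;1 0.01 0 0 0 0 0;1 0.01 0 0 0 0 0;1 0.01 0 0 0 0 0;1 0.01 0 0 0 0 0;1 0.01 0 0 0 0 0;1 0 0 0 0 0 0'
python3 -m creep '1 0.002 0 0 0 0 0;1 0.002 0 0 0 0 0;1 0 0 0 0 0 0'
python3 -m creep '1 0.002 0 0 0 0 0;1 0.002 0 0 0 0 0;1 0 0 0 0 0 0'
python3 - <<'E'
from h import *
from rig import get_image
p,d=get_image("wrist");report("wrist",p,d,["pink"])
p,d=get_image("side");report("side",p,d,["pink","red"]);cv2.imwrite("pics/s5.png",cv2.resize(p[150:240,220:360],None,fx=5,fy=5))
E
```

```text
time_s: 13.98
tcp_pos: [0.5194, 0.0685, 0.0473]
tcp_rot: [0.0, 0.999, -0.053, 0.0]
wrist_force: [0.4, 0.1, -0.2]
gripper_width: 0.0
time_s: 14.23
tcp_pos: [0.5195, 0.0685, 0.0473]
tcp_rot: [0.0, 0.999, -0.053, -0.0]
wrist_force: [-1.0, -0.4, 0.0]
gripper_width: 0.001
time_s: 14.48
tcp_pos: [0.5206, 0.0684, 0.0473]
tcp_rot: [0.0, 0.999, -0.053, -0.0]
wrist_force: [-1.8, -0.3, 0.3]
gripper_width: -0.0
wrist pink 17253 (array([581.9,  63.3]), array([ 42.3, 111.6]), 84.4) mean [588.2  61.6  70.9] z95 75.5
side red 13 (array([646.3,  49.8]), array([14.7,  5.3]), 83.5) mean [645.7  49.1  63.4] z95 70.8
side pink 455 (array([581.9,  52.4]), array([137.9,  59.9]), 15.6) mean [589.2  50.   69.8] z95 79.4
```

View pics/s5.png

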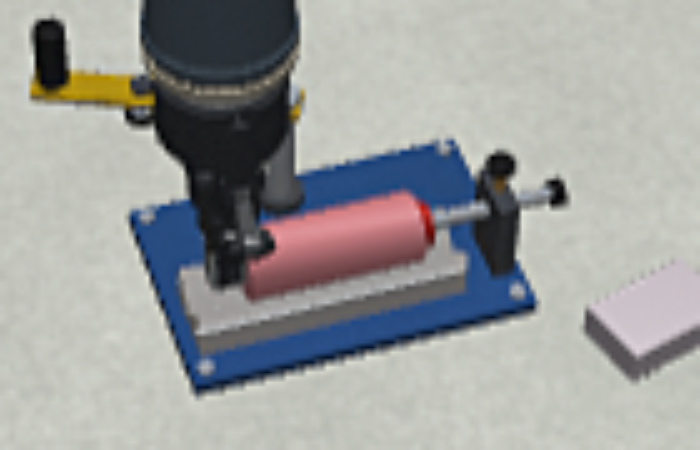

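```bash

for i in 1; do python3 -m creep '1 0.002 0 0 0 0 0;1 0.002 0 0 0 0 0;1 0 0 0 0 0 0' | sed -n '2p;4p'; done
python3 -m creep '1 0.002 0 0 0 0 0;1 0.002 0 0 0 0 0;1 0 0 0 0 0 0'| sed -n '2p;4p'
```

```text
tcp_pos: [0.5218, 0.0683, 0.0473]
wrist_force: [-1.2, -0.9, 0.9]
tcp_pos: [0.5219, 0.0683, 0.0472]
wrist_force: [-5.0, 0.4, 3.4]
```

```bash

python3 -m creep '1 0.002 0 0 0 0 0;1 0 0 0 0 0 0;1 0 0 0 0 0 0'| sed -n '2p;4p'
```

```text
tcp_pos: [0.5219, 0.0683, 0.0472]
wrist_force: [-7.0, 0.8, 5.3]
```

```bash

python3 -m creep '1 -0.004 0 0 0 0 0;1 -0.04 0 0 0 0 0;1 -0.08 0 0 0 0 0;1 0 0 -0.1 0 0 0;1 0 0 -0.13 0 0 0;1 0 0 -0.13 0 0 0;1 0 0 -0.12 0 0 0' | sed -n '2p;4p'
python3 -m creep '1 0 0 0 0 0 -0.0189;1 0 0 0 0 0 -0.0189;1 0 0 0 0 0 -0.0189;1 0 0 0 0 0 -0.0189;1 0 0 0 0 0 -0.0189;1 0 0 0 0 0 -0.0189;1 0 0 0 0 0 -0.0189;1 0 0 0 0 0 -0.0189;1 0 0 0 0 0 -0.0189;1 0 0 0 0 0 -0.0189'| sed -n '2p;4p'
python3 - <<'E'
from h import *
from rig import get_image
need((.4825,.242,.112),62)
for c in ("top","side"):
    p,d=get_image(c);report(c,p,d,["pink","red","yellow"])
    m=masks(p,d,W:=cloud(c,d))["black"]&(W[...,2]<.16)&(W[...,0]<.51)&(W[...,1]>.16);print("knob",c,m.sum(),rect(W[m]))
E
```

```text
tcp_pos: [0.4921, 0.0712, 0.1689]
wrist_force: [0.6, 0.9, -0.3]
tcp_pos: [0.4923, 0.0716, 0.1674]
wrist_force: [-0.2, 0.5, 0.6]
t 16.75 tcp [492.3  71.6 167.4] yaw 62.32 zt [ 0.001  0.001 -1.   ] F [-0.2  0.5  0.6] w 0.4 q7 -0.41
shift now [ 0.585  -0.3517  0.222 ] mm [146.2 -87.9  55.5]
turn z 0.0009
top red 1 (array([415.8,  30.4]), array([0., 0.]), 0.0) mean [415.8  30.4 618.4] z95 618.4
top pink 6 (array([508.7,  19.1]), array([ 0.1, 11.6]), 87.3) mean [508.5  19.1 518.8] z95 533.6
knob top 0 (array([0., 0.]), array([0., 0.]), 0.0)
side yellow 48 (array([480.2, 208.2]), array([24. , 51.5]), 60.1) mean [477.4 205.7 101.6] z95 105.9
side red 10 (array([645.6,  48.3]), array([21.5,  4.5]), 72.3) mean [645.2  46.8  65.1] z95 68.9
side pink 509 (array([591.4,  57.2]), array([ 42.7, 119.6]), 83.4) mean [585.1  52.   69.7] z95 79.6
knob side 57 (array([468.2, 212.1]), array([17.2, 17.7]), 27.3)
```

```bash

python3 -m creep '1 0.117 -0.07 0 0 0 0;1 0.117 -0.07 0 0 0 0;1 0.117 -0.07 0 0 0 0;1 0.117 -0.07 0 0 0 0;1 0.117 -0.071 0 0 0 0.0009;1 0 0 0 0 0 0' | sed -n '2p;4p'
python3 -m creep '1 0 0 0.1 0 0 0;1 0 0 0.1 0 0 0;1 0 0 0.02 0 0 0;1 0 0 0 0 0 0' | sed -n '2p;4p'
python3 - <<'E'
from h import *
from rig import get_image
need((.4825,.242,.112),62)
p,d=get_image("wrist");cv2.imwrite("pics/w6.png",p)
E
```

```text
tcp_pos: [0.4821, 0.2501, 0.1667]
wrist_force: [-0.2, 1.0, -0.7]
tcp_pos: [0.4825, 0.2411, 0.1111]
wrist_force: [0.3, -1.0, 0.6]
t 17.68 tcp [482.5 241.1 111.1] yaw 61.5 zt [-0.003 -0.002 -1.   ] F [ 0.3 -1.   0.6] w 0.2 q7 -0.68
shift now [ 0.0031 -0.0015 -0.0038] mm [ 0.8 -0.4 -0.9]
turn z -0.0014
```

View pics/w6.png

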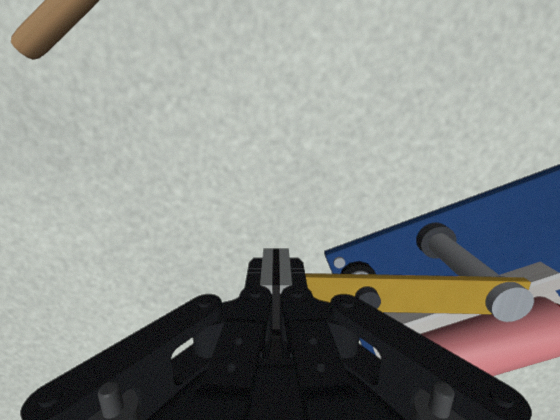

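```bash

python3 -m creep '1 -0.03 0 0 0 0 0;1 -0.02 0 0 0 0 0;1 0 0 0 0 0 0' | sed -n '2p;4p'
python3 -m creep '1 -0.0393 -0.0045 0 0 0 -0.0111;1 -0.0393 -0.0045 0 0 0 -0.0111;1 -0.0393 -0.0045 0 0 0 -0.0111;1 -0.0393 -0.0045 0 0 0 -0.0111;1 -0.0393 -0.0045 0 0 0 -0.0111;1 -0.0393 -0.0045 0 0 0 -0.0111;1 0 0 0 0 0 0' | sed -n '2p;4p'
cat >> h.py <<'E'
def arc():
    from scipy.spatial.transform import Rotation as Ro
    need();s=robot.state();w,x,y,z=s["tcp_rot"];R=Ro.from_quat([x,y,z,w]).as_matrix()
    c=R.T@(np.array([.591,.147,s["tcp_pos"][2]])-s["tcp_pos"])*1000
    k=s["tcp_pos"][:2]-R[:2,0]*.0-np.array([.591,.147])
    J=np.radians(-6);kx=k@[np.cos(J),np.sin(J)];ky=k@[-np.sin(J),np.cos(J)]
    print("pivot in tool xy",np.round(c[:2],1),"TCP polar a",round(np.arctan2(-kx,-ky),3),"r",round(np.hypot(kx,ky)*1000,1))
E
python3 - <<'E'
from h import *
from rig import get_image
arc()
p,d=get_image("side");W=cloud("side",d);report("side",p,d,["yellow"])
m=masks(p,d,W)["black"]&(W[...,2]<.15)&(W[...,0]<.55)&(W[...,1]>.08);print("knob",m.sum(),rect(W[m]))
cv2.imwrite("pics/s7.png",cv2.resize(p[130:240,200:350],None,fx=5,fy=5))
E
```

```text
tcp_pos: [0.4774, 0.2295, 0.1134]
wrist_force: [0.1, 0.8, 0.4]
tcp_pos: [0.4528, 0.1753, 0.1132]
wrist_force: [0.4, -0.5, 1.0]
t 18.57 tcp [452.8 175.3 113.2] yaw 85.66 zt [ 0.001  0.    -1.   ] F [ 0.4 -0.5  1. ] w -0.2 q7 -0.28
pivot in tool xy [-17.8 140. ] TCP polar a 1.668 r 141.1
side yellow 226 (array([513.6, 150.1]), array([ 30. , 149.5]), 88.8) mean [514.3 148.6 100.7] z95 105.3
knob 102 (array([468.7, 149.9]), array([30.5, 69.5]), 71.4)
```

View pics/s7.png

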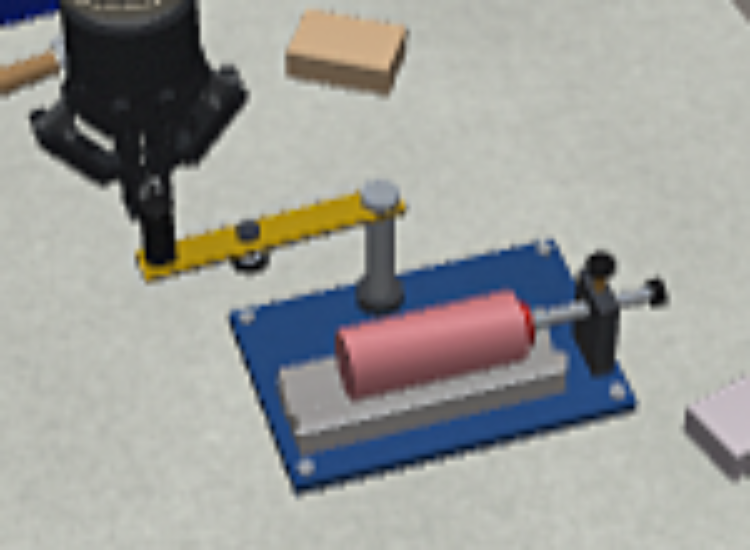

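```bash

python3 -m creep '1 -0.0393 -0.0045 0 0 0 -0.0111;1 -0.0393 -0.0045 0 0 0 -0.0111;1 -0.0393 -0.0045 0 0 0 -0.0111;1 -0.0393 -0.0045 0 0 0 -0.0111;1 -0.0393 -0.0045 0 0 0 -0.0111;1 -0.0393 -0.0045 0 0 0 -0.0111;1 -0.0393 -0.0045 0 0 0 -0.0111;1 -0.0393 -0.0045 0 0 0 -0.0111;1 -0.0393 -0.0045 0 0 0 -0.0111;1 -0.0393 -0.0045 0 0 0 -0.0111' | sed -n '2p;4p'
python3 -c "
from h import *;arc()"
```

```text
tcp_pos: [0.4653, 0.0816, 0.1126]
wrist_force: [-0.1, 2.5, 0.4]
t 19.45 tcp [465.3  81.6 112.6] yaw 125.65 zt [ 0.001  0.001 -1.   ] F [-0.1  2.5  0.4] w -0.2 q7 0.43
pivot in tool xy [-20.1 140.2] TCP polar a 0.986 r 141.7
```

```bash

python3 -m creep '1 -0.0393 -0.0045 0 0 0 -0.0111;1 -0.0393 -0.0045 0 0 0 -0.0111;1 -0.0393 -0.0045 0 0 0 -0.0111;1 -0.0393 -0.0045 0 0 0 -0.0111;1 0 0 0 0 0 0' | sed -n '2p;4p'
python3 -m creep '1 -0.0393 -0.0045 0 0 0 -0.0111;1 -0.0393 -0.0045 0 0 0 -0.0111;1 -0.0393 -0.0045 0 0 0 -0.0111;1 -0.0393 -0.0045 0 0 0 -0.0111;1 0 0 0 0 0 0' | sed -n '2p;4p'
python3 -c "
from h import *;arc()"
```

```text
tcp_pos: [0.4889, 0.0479, 0.1126]
wrist_force: [0.7, 0.3, -0.5]
tcp_pos: [0.5192, 0.0238, 0.1124]
wrist_force: [0.5, -0.5, 0.1]
t 20.28 tcp [519.2  23.8 112.4] yaw 157.47 zt [ 0.001 -0.    -1.   ] F [ 0.5 -0.5  0.1] w 0.0 q7 0.98
pivot in tool xy [-19.1 141.3] TCP polar a 0.423 r 142.6
```

```bash

python3 -m creep '1 -0.02 -0.002 0 0 0 -0.0055;1 -0.02 -0.002 0 0 0 -0.0055;1 0 0 0 0 0 0' | sed -n '2p;4p'
python3 - <<'E'
from h import *
from rig import get_image
arc()
for c in ("side","top"):
    p,d=get_image(c);report(c,p,d,["yellow","pink","red"])
    cv2.imwrite(f"pics/{c}8.png",p)
E
```

```text
tcp_pos: [0.5273, 0.0197, 0.1123]
wrist_force: [-0.2, -0.3, -0.4]
t 20.53 tcp [527.3  19.7 112.3] yaw 161.31 zt [ 0. -0. -1.] F [-0.2 -0.3 -0.4] w 0.1 q7 1.04
pivot in tool xy [-19.5 141. ] TCP polar a 0.359 r 142.3
side yellow 23 (array([544.2,   7.7]), array([17., 25.]), 44.5) mean [545.6   7.2 102. ] z95 105.2
side red 10 (array([646.2,  48.4]), array([17.6,  5.5]), 74.6) mean [645.8  47.9  63.8] z95 70.3
side pink 276 (array([596.2,  47.9]), array([110.1,  53.8]), 20.6) mean [611.3  48.5  70.1] z95 79.5
top yellow 106 (array([579.7, 117.4]), array([38.6, 21.2]), 71.7) mean [579.4 118.9 100.5] z95 104.1
top pink 1 (array([410.9,  16.9]), array([0., 0.]), 0.0) mean [410.9  16.9 684.7] z95 684.7
```

```bash

python3 -m creep '1 -0.02 -0.002 0 0 0 -0.0055;1 -0.02 -0.002 0 0 0 -0.0055;1 0 0 0 0 0 0' | sed -n '2p;4p'
python3 -m creep '1 -0.02 -0.002 0 0 0 -0.0055;1 -0.02 -0.002 0 0 0 -0.0055' | sed -n '2p;4p'
python3 -m creep '1 -0.01 -0.001 0 0 0 -0.0028;1 -0.01 -0.001 0 0 0 -0.0028' | sed -n '2p;4p'
python3 -c "
from h import *;arc()"
```

```text
tcp_pos: [0.5362, 0.0158, 0.1123]
wrist_force: [1.1, 1.0, 0.0]
tcp_pos: [0.5445, 0.0128, 0.1122]
wrist_force: [-2.9, 1.1, 1.5]
tcp_pos: [0.5497, 0.0111, 0.1122]
wrist_force: [-3.2, 0.4, 1.9]
t 21.22 tcp [549.7  11.1 112.2] yaw 171.39 zt [-0.001 -0.    -1.   ] F [-3.2  0.4  1.9] w 0.4 q7 1.2
pivot in tool xy [-20.5 140.5] TCP polar a 0.19 r 142.0
```

```bash

python3 -m creep '1 -0.006 0 0 0 0 -0.0014;1 -0.006 0 0 0 0 -0.0014;1 0 0 0 0 0 0' | sed -n '2p;4p'
python3 -m creep '1 -0.004 0 0 0 0 -0.0014;1 -0.004 0 0 0 0 -0.0014;1 0 0 0 0 0 0' | sed -n '2p;4p'
```

```text
tcp_pos: [0.5536, 0.0102, 0.1123]
wrist_force: [-1.3, 0.3, 0.4]
tcp_pos: [0.5555, 0.0099, 0.1122]
wrist_force: [-1.5, -1.3, -0.3]
```

```bash

python3 -m creep '1 -0.004 0 0 0 0 0;1 -0.004 0 0 0 0 0;1 0 0 0 0 0 0' | sed -n '2p;4p'
python3 -c "
from h import *;arc()"
```

```text
tcp_pos: [0.556, 0.0099, 0.1121]
wrist_force: [-6.9, -0.2, 4.9]
t 21.97 tcp [556.    9.9 112.1] yaw 173.46 zt [-0.003 -0.    -1.   ] F [-6.9 -0.2  4.9] w -0.0 q7 1.23
pivot in tool xy [-19.2 140.2] TCP polar a 0.145 r 141.5
```

```bash

python3 -m creep '1 -0.004 0 0 0 0 0;1 0 0 0 0 0 0;1 0 0 0 0 0 0' | sed -n '2p;4p'
python3 -m creep '1 -0.003 0 0 0 0 0;1 0 0 0 0 0 0' | sed -n '2p;4p'
```

```text
tcp_pos: [0.556, 0.0099, 0.1121]
wrist_force: [-11.3, -0.4, 6.9]
tcp_pos: [0.556, 0.0098, 0.112]
wrist_force: [-14.3, -0.4, 10.1]
```

```bash

python3 -m creep '1 0.02 0 0 0 0 0;1 0.06 0 0 0 0 0;1 0.1 0 0 0 0 0;1 0.1 0 -0.05 0 0 0;1 0 0 -0.13 0 0 0;1 0 0 -0.13 0 0 0;1 0.05 0.14 -0.1 0 0 0;1 0 0 0 0 0 0;1 0 0 0 0 0 0' | sed -n '2p;4p'
python3 - <<'E'
from h import *
from rig import get_image
for c in ("side","top"):
    p,d=get_image(c);report(c,p,d,["yellow","pink","red"])
    W=cloud(c,d);m=masks(p,d,W)["black"]&(W[...,2]<.155)&(W[...,0]<.63)&(W[...,1]<.06);print("knob",m.sum(),rect(W[m]))
    if c=="side":cv2.imwrite("pics/s9.png",cv2.resize(p[130:240,200:350],None,fx=5,fy=5))
    else: cv2.imwrite("pics/t9.png",cv2.resize(p[140:250,180:330],None,fx=5,fy=5))
E
```

```text
tcp_pos: [0.4831, 0.0535, 0.2149]
wrist_force: [-0.2, -1.0, -1.5]
side yellow 193 (array([581.7,  72. ]), array([145.2,  25.1]), 81.7) mean [582.2  81.5 100.7] z95 104.4
side red 10 (array([645.7,  48.1]), array([19.9,  4.9]), 73.0) mean [645.3  46.9  65. ] z95 69.3
side pink 220 (array([556.6,  54.9]), array([45.7, 67.9]), 48.1) mean [552.3  54.7  69.2] z95 80.2
knob 44 (array([576.5,   6.8]), array([14.5, 18. ]), 85.3)
knob 2 (array([577.6,   1.6]), array([1.1, 0. ]), 171.8)
```

View pics/s9.png

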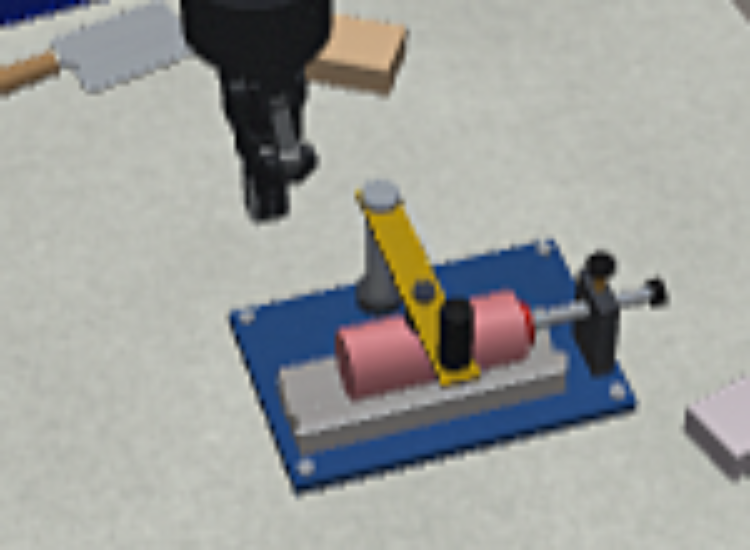

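```bash
python3 -c "
from rig import *
print(job_done(),robot.state()['time_s'])"
```

```text
the job is handed in; nothing more can be done
the job is handed in; nothing more can be done
```

The pink soap is in the V-groove against the red stop, the strap is closed over it, and the job is handed in. `job_done()` gave no verdict. About 23 s of the 72 s were used.

- **Soap:** I picked it from the middle place of the rack and lowered it into the groove. Touchdown read about 10 N at the wrist, against the 40 N limit.
- **Stop:** I pushed the soap home with closed fingers in 0.5 mm steps, the strap still open at about 1.95 rad. I stopped when the wrist force reached 5 to 7 N; the 12 N limit was not reached.
- **Strap:** I swung it over by its knob until it was against its end. There the knob no longer moved and the push force rose to about 14 N along the push. I then backed the arm clear.

**Last checks:**
- **Strap closed:** the side camera put the knob at (576.5, 6.8) mm; fully closed is about (576, 8) mm. The top view of the knob was mostly hidden (only 2 pixels), so it confirmed nothing.
- **Soap and stop:** the last side picture shows the soap seated and touching the stop. The red disc measured x ≈ 645.5 mm, against 643.8 mm from the same camera at the start. That is within the measuring error, because the soap now covers part of it.
- **Not measured:** I never measured the shoe's force on the soap, only inferred it from the closed strap. I did not re-measure the other things on the table; none was touched knowingly.

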